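# Push the picked bin home down its tray lane

### The job

We have finished picking from the yellow bin: push it straight down its own lane in the storage tray until it is fully home against the back stop. Touch none of the guide rails, neither with the bin nor with the robot, and do not shove it hard or slam it. Only push: do not lift or tip the bin, and leave the two blue bins, the carton and the jar where they are.

Things in the scene. Friction and masses are not known exactly. Their poses are not given: they have to be found in the camera images.
- tray: Fixed bare-metal tray on the work surface, 346 mm (x) by 378 mm (y), floor 12 mm thick. Origin: centre of its underside; x along the lanes, away from the robot, towards the back stop; y left; z up. Three lanes centred at tray y = +120, 0, -120 mm, each 114 mm clear between its rails, open at the robot's end. Place and yaw (to 0.12 rad) vary.
- back_stop (a point): Top middle of the near face of the back stop, a steel wall across the tray's far end, at tray x = +160 mm, 45 mm high above the tray floor (57 mm above the work surface). A bin fully home against it has its centre at tray x = +110 mm.
- rail0: Fixed dark steel guide rail of the tray, number 1 of 4 from the left, 290 mm long, 6 mm thick, 25 mm high above the tray floor (top 37 mm above the work surface), at tray y = +180 mm, from tray x = -130 to +160 mm. Origin at the centre of its underside. Nothing may touch it.
- rail1: Fixed dark steel guide rail of the tray, number 2 of 4 from the left, 290 mm long, 6 mm thick, 25 mm high above the tray floor (top 37 mm above the work surface), at tray y = +60 mm, from tray x = -130 to +160 mm. Origin at the centre of its underside. Nothing may touch it.
- rail2: Fixed dark steel guide rail of the tray, number 3 of 4 from the left, 290 mm long, 6 mm thick, 25 mm high above the tray floor (top 37 mm above the work surface), at tray y = -60 mm, from tray x = -130 to +160 mm. Origin at the centre of its underside. Nothing may touch it.
- rail3: Fixed dark steel guide rail of the tray, number 4 of 4 from the left, 290 mm long, 6 mm thick, 25 mm high above the tray floor (top 37 mm above the work surface), at tray y = -180 mm, from tray x = -130 to +160 mm. Origin at the centre of its underside. Nothing may touch it.
- yellow_bin: Loose yellow bin, the one to push: 100 mm long (x, along the lane), 90 wide (y), 60 high, flat sides, full of bolts, 0.35-0.7 kg; slides with dry friction (2-9 N), stops where left. Origin: centre of its underside. Stands on the tray floor in the mouth of any lane, centre at tray x -55 to -30 mm, up to about 4 mm off the centre line and 0.07 rad askew; centred, it has 12 mm to each rail.
- blue_bin_a: Loose bin, same size and make as yellow_bin but blue, full of brass bushes; still being picked from, waits at the mouth of another lane, origin at the centre of its underside
- blue_bin_b: Loose bin, same size and make as yellow_bin but blue, full of red and white caps; still being picked from, waits at the mouth of another lane, origin at the centre of its underside
- carton: Loose small brown cardboard carton 70 x 50 x 60 mm high, on the work surface to the left of the tray; origin at the centre of its underside
- jar: Loose jar with a red cap, 52 mm across, 80 mm high, on the work surface to the right of the tray; origin at the centre of its underside
Not all that is in view belongs to the job. Leave any green look-alike of the yellow_bin alone.

How it is judged (in metres and radians):
At the end, for the whole second after the job is handed in: The yellow bin stands flat on the tray floor, at rest, within 6 mm of the back stop and within 0.08 rad (5 degrees) of square to its lane, and the blue bins, the carton and the jar are within 10 mm of where they were (x of yellow_bin in the frame of tray between 0.104 and 0.114 m and z of yellow_bin in the frame of tray between 0.009 and 0.015 m and angle between the x axis of yellow_bin and the x axis of tray, either way round below 0.08 rad and angle between yellow_bin's own z axis and vertical below 0.05 rad and linear speed of yellow_bin below 0.01 m/s and distance of each of blue_bin_a, blue_bin_b, carton, jar from where it was at the start of the episode below 0.01 m); the robot touches nothing.
It fails at once if something (a bin or the robot) touches a guide rail (contact force between anything else and rail0 above 0.2 N or contact force between anything else and rail1 above 0.2 N or contact force between anything else and rail2 above 0.2 N or contact force between anything else and rail3 above 0.2 N).
It fails at once if the yellow bin is lifted more than 8 mm or tipped more than 0.15 rad (z of yellow_bin in the frame of tray above 0.02 m or angle between yellow_bin's own z axis and vertical above 0.15 rad).
It fails at once if the yellow bin is shoved faster than 0.4 m/s or pressed on the back stop with more than 60 N (linear speed of yellow_bin above 0.4 m/s or contact force between yellow_bin and tray above 60 N).
It fails at once if a blue bin, the carton or the jar is moved more than 10 mm (distance of any of blue_bin_a, blue_bin_b, carton, jar from where it was at the start of the episode above 0.01 m).
It also fails if it takes over 35 s, if anything falls off the work surface, if the arm or the gripper's body presses on something with over 40 N, if the wrist force passes 120 N, or if a joint passes its speed limit or range.

### The arm

A 7-joint arm with a two-finger parallel gripper is mounted at the origin on the work surface. World frame = base frame: x ahead of the robot, y to its left, z up, the work surface at z = 0. Lengths are in mm, angles in rad, forces in N, time in s.
With the tool pointing down it reaches from about 400 to 875 mm from the base axis. Payload 4.4 kg.
Tool frame: the origin (TCP) lies at the very end of the fingers, on their centre line; the grasp point (between the pads) lies 19 mm behind it (ctrl.grip_depth is the distance from the TCP to the grasp point, in mm); z points along the fingers, x is the direction in which the jaws open and shut, and the axes are right-handed (so a half turn about z gives the same grasp; the last joint's range is limited). The gripper opens to 85 mm and grips with 20 to 120 N. Pads are 22 mm wide; open, the fingers measure 114 mm over their backs; the gripper's body (76 mm by 85 mm) begins 54 mm behind the grasp point. The pads swing forward as they close: fully open they stand 13 mm farther back than shut.
Start: joints at [-1.207, 0.628, 0.038, 1.517, -0.027, 0.996, -0.02], TCP at [270.827, 590.907, 231.313] pointing down, gripper open.
Joint ranges: [-3.06, 3.06], [-0.37, 2.12], [-1.25, 1.32], [0.18, 2.47], [-1.1, 4.24], [0.23, 1.98], [-2.94, 2.94]. Speed limits (rad/s): [2.57, 2.57, 3.14, 3.14, 3.14, 3.14, 3.14].

### API

Orientations are given as [roll, pitch, yaw] about the fixed x, y, z axes, in that order (R = Rz(yaw) Ry(pitch) Rx(roll)).
In Python, from cell import ctrl gives the robot as it stands.
- The arm moves only by the shell command python3 -m creep 'ROWS'. ROWS is JSON, a list of rows, each an object with "hand": the opening, from 0 (shut) to 1 (fully open); "travel": the shift along the tool's x, y, z in cm, a list of three; "angular": the turn, a rotation vector about the tool's x, y, z in degrees, a list of three. In form: [{"hand": hand, "travel": [tx, ty, tz], "angular": [rx, ry, rz]}, ...]. A call has 1 to 20 rows; each row is the pose to reach, as a shift and turn from the pose measured when the call began, along the tool's axes at that moment; what a row does not reach only later rows make up. A row lasts 1/10 s, in which the tool goes at most 50 mm and 8.59 degrees, less where a joint would pass 70% of its speed; a pose out of reach is approached as far as the arm can. A call with a gripper value outside its range is refused whole. The fingers move at their own pace and stop on an object; the grip force is fixed at half the most. Time passes only in rows, so rows that repeat a pose let the fingers close. It gives the time, the measured TCP pose, the force and the opening at its end, in the units of the state.
- ctrl.read_state(): the state, without advancing time (a new reading comes with each control period).
- ctrl.get_image(name): name is "scene" or "top"; returns a dict with "frame" (384x512x3 uint8, red, green, blue), "fx", "fy", "cx", "cy" (pixels), "D" ([k1, k2, p1, p2, k3] as OpenCV has them; the pictures are not rectified), "origin" and "orientation" of the camera in the world. Camera axes: x right, y down, z forward; pixel columns grow to the right and rows downward; lengths in mm; the calibration is good to about 2 mm. A picture is of the moment at which its call begins. There is no depth.
- ctrl.finish_job(): hands the job in, once; it reports no verdict.
Trained networks look in the newest picture that a camera, given by its name, has taken for a name from the list of things; names that differ only in an ending like _2 or _b are one class to them, and where a whole thing is asked for, a point or a joint stands for the part that bears it (a point fixed in the world has none). Each returns a list of dicts, best first, with "confidence" (0 to 1); they miss things now and then, are a little off and sometimes report something else, mostly with a low value. They report only what shows in the picture. A call takes as long as a camera call. They do not tell look-alikes from the thing itself.
- ctrl.regions_of(camera, thing): "region" (384x512 bool, what is visible of it).
- ctrl.spot_point(camera, thing): "at" ([x, y, z] in mm, in world coordinates, good to about 4 mm: a listed point, or the origin of a listed thing).
The state is a dict: "clock": time; "qpos": joint angles; "qd": joint speeds; "tau": joint torques, N m; "eef_pos": TCP position; "tool_rot": TCP orientation; "force": force on the tool from outside, world axes, zero at the start; "torque": the same for the moment, N m; "width": finger opening in mm.
Only numpy, scipy, OpenCV 4.12 (cv2) and the standard library are available. Lean on these libraries where they do the work, as an engineer would, in place of code of your own. Each camera call takes 0.05 s, during which the arm holds its last target. There are 200 camera calls.

## Working session

There is one attempt and no reset: what is moved stays moved. The work goes in short steps, Python scripts to look and compute and a shell command to move; the robot and the scene stay as the last step left them, time stands still between calls to the robot, and variables do not carry over. Pictures are saved under pics/ and viewed, about 8 in all and at most 12, crops included, and the job is handed in when it is done.

```bash
mkdir -p pics; ls
python3 - <<'E'
from cell import ctrl
import cv2,numpy as np
s=ctrl.read_state();print({k:np.round(v,3).tolist() for k,v in s.items()})
for n in("scene","top"):
    i=ctrl.get_image(n);cv2.imwrite(f"pics/{n}0.png",i["frame"][:,:,::-1]);print(n,{k:np.round(v,4).tolist() for k,v in i.items() if k!="frame"})
    for t in("back_stop","rail0","rail1","rail2","rail3","yellow_bin","tray","blue_bin_a"):
        print(t,[(round(d["confidence"],2),np.round(d["at"],1).tolist()) for d in ctrl.spot_point(n,t)])
a=cv2.imread("pics/scene0.png");b=cv2.imread("pics/top0.png")
E
```

```text
pics
{'clock': 0.0, 'qpos': [-1.207, 0.629, 0.038, 1.518, -0.027, 0.996, -0.02], 'qd': [0.0, 0.001, 0.001, -0.003, -0.001, -0.002, -0.001], 'tau': [-0.0, -56.341, 1.226, -19.345, 0.011, 0.01, 0.0], 'eef_pos': [270.53, 590.355, 230.41], 'tool_rot': [3.142, 0.002, 1.141], 'force': [-0.647, 0.556, 0.475], 'torque': [0.052, -0.006, 0.01], 'width': 85.735}
scene {'fx': 398.6168, 'fy': 398.6168, 'cx': 254.2185, 'cy': 192.2159, 'D': [-0.0708, 0.0, 0.0, 0.0, 0.0], 'origin': [1096.3985, -171.0554, 1063.2613], 'orientation': [-2.6001, 0.0013, 1.2449]}
back_stop [(0.55, [710.2, -22.2, 58.3])]
rail0 [(0.69, [568.5, 51.7, 12.8]), (0.69, [555.6, -67.2, 11.3]), (0.61, [552.3, -189.2, 12.4]), (0.54, [580.2, 170.6, 9.8])]
rail1 [(0.69, [568.5, 51.7, 12.8]), (0.69, [555.6, -67.2, 11.3]), (0.61, [552.3, -189.2, 12.4]), (0.54, [580.2, 170.6, 9.8])]
rail2 [(0.69, [568.5, 51.7, 12.8]), (0.69, [555.6, -67.2, 11.3]), (0.61, [552.3, -189.2, 12.4]), (0.54, [580.2, 170.6, 9.8])]
rail3 [(0.69, [568.5, 51.7, 12.8]), (0.69, [555.6, -67.2, 11.3]), (0.61, [552.3, -189.2, 12.4]), (0.54, [580.2, 170.6, 9.8])]
yellow_
[... 497 characters left out ...]
97, [582.3, 169.4, 14.7]), (0.94, [548.1, -189.3, 11.0]), (0.86, [574.4, 52.8, 11.3]), (0.82, [559.7, -64.2, 9.4])]
rail1 [(0.97, [582.3, 169.4, 14.7]), (0.94, [548.1, -189.3, 11.0]), (0.86, [574.4, 52.8, 11.3]), (0.82, [559.7, -64.2, 9.4])]
rail2 [(0.97, [582.3, 169.4, 14.7]), (0.94, [548.1, -189.3, 11.0]), (0.86, [574.4, 52.8, 11.3]), (0.82, [559.7, -64.2, 9.4])]
rail3 [(0.97, [582.3, 169.4, 14.7]), (0.94, [548.1, -189.3, 11.0]), (0.86, [574.4, 52.8, 11.3]), (0.82, [559.7, -64.2, 9.4])]
yellow_bin [(0.74, [495.9, 3.7, 10.9]), (0.61, [315.0, 322.3, -2.9]), (0.58, [602.5, 306.4, -3.5])]
tray [(0.98, [545.1, -5.4, -2.4])]
blue_bin_a [(0.97, [515.4, 114.6, 12.0]), (0.76, [492.3, -119.8, 9.1])]
```

View pics/scene0.png

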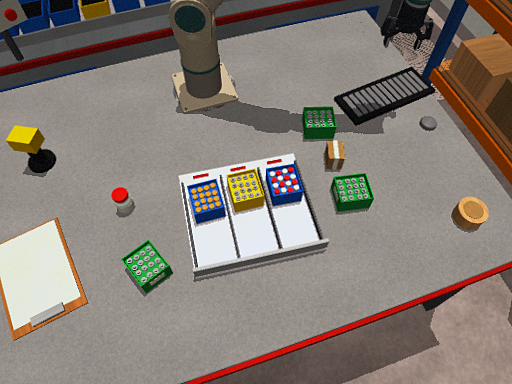

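View pics/top0.png

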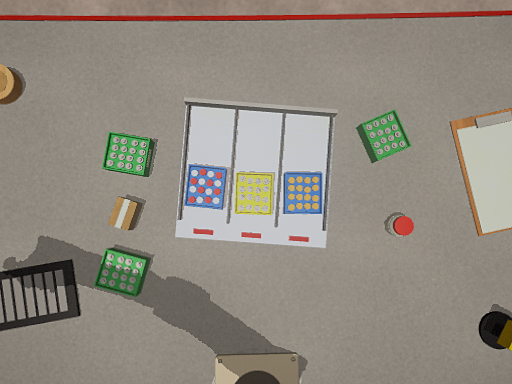

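Scene: the yellow bin is in the middle lane, at (245,188) in scene and (254,193) in top, with blue bins on both sides. Things it could be taken for: green bins at top (128,153), (123,271) and (385,135), and a yellow block on a stand at top (498,330). I choose (254,193): it is yellow and in a lane mouth.

```bash
cat > h.py <<'E'
from cell import ctrl
import cv2,numpy as np
from scipy.spatial.transform import Rotation as R
def proj(i,uv,z):
    K=np.array([[i["fx"],0,i["cx"]],[0,i["fy"],i["cy"]],[0,0,1]])
    n=cv2.undistortPoints(np.float64(uv).reshape(-1,1,2),K,np.array(i["D"])).reshape(-1,2)
    d=R.from_euler("xyz",i["orientation"]).apply(np.c_[n,np.ones(len(n))]);o=np.array(i["origin"])
    return (o+d*((z-o[2])/d[:,2])[:,None])[:,:2]
def pix(m): return np.argwhere(m)[:,::-1].astype(float)
def line(p):
    vx,vy,x,y=cv2.fitLine(np.float32(p),cv2.DIST_HUBER,0,.01,.01).ravel();return np.arctan(vy/vx),x,y
def yellow(i,box):
    h=cv2.cvtColor(i["frame"],cv2.COLOR_RGB2HSV);m=cv2.inRange(h,(20,110,80),(35,255,255));k=np.zeros_like(m);x0,y0,x1,y1=box;k[y0:y1,x0:x1]=m[y0:y1,x0:x1]
    return cv2.morphologyEx(k,cv2.MORPH_CLOSE,np.ones((9,9)))
def bin_(i,box,z=72):
    c=max(cv2.findContours(yellow(i,box),cv2.RETR_EXTERNAL,cv2.CHAIN_APPROX_NONE)[0],key=cv2.contourArea)
    r=cv2.minAreaRect(np.float32(proj(i,c.reshape(-1,2),z)));return r,cv2.boundingRect(c)
E
python3 - <<'E'
from h import *
i=ctrl.get_image("top")
for d in ctrl.regions_of("top","rail0")+ctrl.regions_of("top","back_stop"):
    p=proj(i,pix(d["region"]),37);print("rail",round(d["confidence"],2),len(p),p.min(0).round(),p.max(0).round(),np.round(line(p),4))
print(bin_(i,(225,150,285,225)))
cv2.imwrite("pics/crop1.png",cv2.resize(i["frame"][90:255,165:345,::-1],None,fx=4,fy=3.6,interpolation=2))
g=cv2.cvtColor(i["frame"],6)
for r in(110,130,150): print(r,g[r,180:340].tolist())
E
```

```text
rail 0.96 154 [ 410. -196.] [ 686. -169.] [-9.500000e-02  5.437662e+02 -1.827841e+02]
rail 0.91 349 [441. 154.] [721. 186.] [-9.450000e-02  5.747973e+02  1.715129e+02]
rail 0.82 322 [429.  38.] [714.  69.] [-9.310000e-02  5.684568e+02  5.310190e+01]
rail 0.79 369 [415. -82.] [703. -49.] [-9.240000e-02  5.595158e+02 -6.525730e+01]
rail 0.69 16257 [ 363. -214.] [741. 194.] [  0.6774 565.458   -5.4342]
(((497.5483093261719, 0.7101669311523438), (88.06122589111328, 99.42769622802734), 86.82785034179688), (235, 172, 38, 43))
110 [138, 136, 138, 140, 136, 160, 184, 102, 102, 36, 120, 213, 206, 201, 200, 200, 200, 199, 200, 199, 199, 199, 200, 199, 198, 198, 199, 199, 198, 199, 199, 198, 198, 199, 199, 198, 198, 199, 199, 200, 200, 200, 201, 200, 201, 201, 201, 201, 201, 202, 203, 205, 205, 208, 216, 155, 104, 83, 146, 212, 219, 217, 219, 195, 185, 185, 186, 162, 154, 130, 116, 116, 118, 90, 82, 83, 83, 83, 84, 81, 84, 85, 86, 86, 88, 86, 90, 91, 89, 92, 91, 91, 92, 94, 91, 92, 92, 93, 90, 91, 93, 91, 91, 91, 91, 87, 88, 88, 86, 85, 82, 83, 84, 84, 82, 95, 99, 97, 97, 119, 125, 142, 151, 15
[... 1083 characters left out ...]
01, 200, 201, 200, 201, 201, 200, 201, 200, 200, 200, 201, 201, 200, 201, 201, 200, 200, 201, 201, 201, 200, 202, 201, 202, 201, 201, 201, 201, 201, 202, 202, 212, 153, 110, 93, 145, 200, 205, 203, 202, 202, 200, 201, 201, 201, 202, 201, 201, 201, 202, 201, 201, 203, 201, 202, 203, 202, 201, 201, 203, 202, 201, 203, 202, 201, 202, 202, 201, 202, 201, 201, 200, 201, 201, 200, 201, 200, 200, 205, 189, 125, 103, 115, 143, 195, 204, 201, 201, 201, 201, 201, 201, 202, 202, 201, 201, 201, 201, 201, 201, 201, 201, 201, 200, 200, 201, 201, 200, 200, 200, 200, 200, 200, 200, 200, 199, 200, 200, 200, 200, 200, 200, 200, 200, 200, 201, 209, 165, 74, 91, 102, 175, 170, 139, 144, 144, 146, 146, 145, 143]
```

View pics/crop1.png

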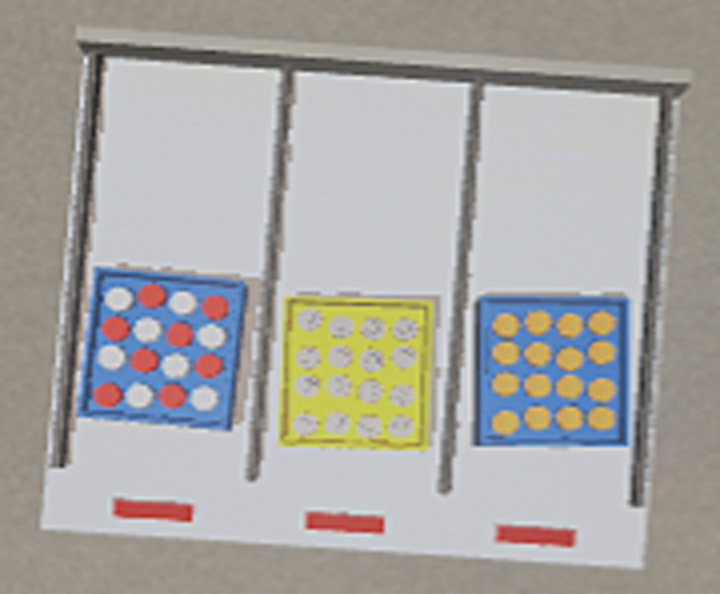

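The crop confirms the target: the yellow bin with bolts is in the middle lane, between the rails at crop x≈270 and 465. Tray yaw is about -0.094, the bin is about 0.5 mm off centre and about 0.04 rad askew. I'll push its rear face with two part-open fingers spread across the lane, tips leading by 5°.

```bash
cat >> h.py <<'E'
YAW=-0.0937
def lane(x): return -5.9+np.tan(YAW)*(x-562)
RT=R.from_euler("xyz",[np.pi,0,np.pi/2+YAW])*R.from_rotvec([np.radians(-5),0,0])
def go(*targets):
    s=ctrl.read_state();R0=R.from_euler("xyz",s["tool_rot"])
    print("t",round(s["clock"],2),np.round(s["eef_pos"],1),"F",np.round(s["force"],1),"w",round(s["width"],1))
    for t in targets: print(t,"travel",np.round(R0.inv().apply(np.array(t)-s["eef_pos"])/10,2),"ang",np.round((R0.inv()*RT).as_rotvec(degrees=True),1))
E
python3 -c "
from h import *
go([424,lane(424),160])"
```

```text
t 1.05 [270.8 590.9 231.3] F [ 0.1 -0.3  0.2] w 85.3
[424, np.float64(7.068575590982487), 160] travel [-46.69  38.25   7.13] ang [ -5.    0.8 -19.2]
```

```bash
python3 -m creep '[{"hand":0.35,"travel":[-4,3.3,0.6],"angular":[-0.4,0,-1.6]},{"hand":0.35,"travel":[-7.5,6.2,1.1],"angular":[-0.8,0.1,-3]},{"hand":0.35,"travel":[-11,9,1.7],"angular":[-1.2,0.2,-4.5]},{"hand":0.35,"travel":[-14.5,11.9,2.2],"angular":[-1.6,0.3,-6]},{"hand":0.35,"travel":[-18,14.7,2.7],"angular":[-1.9,0.3,-7.4]},{"hand":0.35,"travel":[-21.5,17.6,3.3],"angular":[-2.3,0.4,-8.8]},{"hand":0.35,"travel":[-25,20.5,3.8],"angular":[-2.7,0.4,-10.3]},{"hand":0.35,"travel":[-28.5,23.3,4.4],"angular":[-3,0.5,-11.7]},{"hand":0.35,"travel":[-32,26.2,4.9],"angular":[-3.4,0.5,-13.2]},{"hand":0.35,"travel":[-35.5,29.1,5.4],"angular":[-3.8,0.6,-14.6]},{"hand":0.35,"travel":[-39,32,6],"angular":[-4.2,0.7,-16]},{"hand":0.35,"travel":[-42.5,34.8,6.5],"angular":[-4.6,0.7,-17.5]},{"hand":0.35,"travel":[-45,36.9,6.9],"angular":[-4.8,0.8,-18.5]},{"hand":0.35,"travel":[-46.7,38.2,7.1],"angular":[-5,0.8,-19.2]},{"hand":0.35,"travel":[-46.7,38.2,7.1],"angular":[-5,0.8,-19.2]},{"hand":0.35,"travel":[-46.7,38.2,7.1],"angular":[-5,0.8,-19.2]},{"hand":0.35,"travel":[-46.7,38.2,7.1],"angular":[-5,0.8,-19.2]},{"hand":0.35,"travel":[-46.7,38.2,7.1],"angular":[-5,0.8,-19.2]}]'
python3 - <<'E'
from h import *
go([420,lane(420),60],[420,lane(420),27])
i=ctrl.get_image("top");j=ctrl.get_image("scene")
cv2.imwrite("pics/c2.png",np.hstack([cv2.resize(i["frame"][120:300,160:350,::-1],(400,380)),cv2.resize(j["frame"][90:280,150:350,::-1],(400,380))]))
E
```

```text
clock: 2.85
eef_pos: [423.5, 8.6, 160.5]
tool_rot: [3.053, 0.0, 1.479]
force: [-0.1, 1.1, 0.6]
width: 29.5
t 2.85 [423.5   8.6 160.5] F [-0.1  1.1  0.6] w 29.5
[420, np.float64(7.444476332750096), 60] travel [-0.14 -1.22  9.98] ang [0.1 0.  0.1]
[420, np.float64(7.444476332750096), 27] travel [-0.14 -1.51 13.26] ang [0.1 0.  0.1]
```

View pics/c2.png

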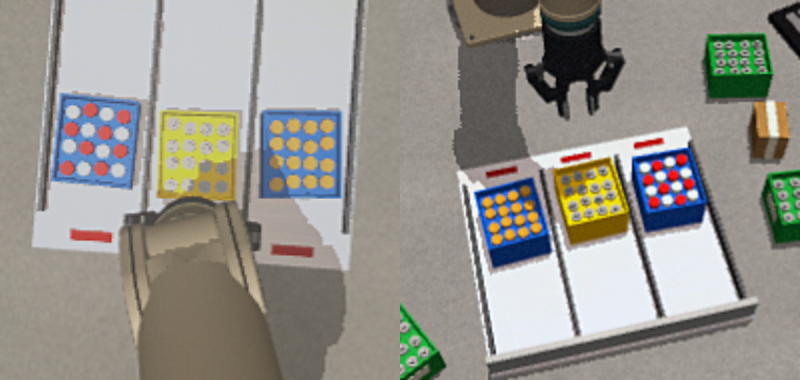

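The fingers are centred over the lane mouth behind the yellow bin, which sits at (200,155) in the left panel. The knuckles bulge outward near blue-bin height, so I'll narrow the hand and descend.

```bash
python3 -m creep '[{"hand":0.2,"travel":[-0.1,-0.8,2],"angular":[0,0,0]},{"hand":0.2,"travel":[-0.1,-1.2,5],"angular":[0,0,0]},{"hand":0.2,"travel":[-0.1,-1.3,8],"angular":[0,0,0]},{"hand":0.2,"travel":[-0.1,-1.4,10],"angular":[0,0,0]},{"hand":0.2,"travel":[-0.1,-1.5,11.5],"angular":[0,0,0]},{"hand":0.2,"travel":[-0.1,-1.5,12.5],"angular":[0,0,0]},{"hand":0.2,"travel":[-0.1,-1.5,13],"angular":[0,0,0]},{"hand":0.2,"travel":[-0.1,-1.5,13],"angular":[0,0,0]}]'
python3 - <<'E'
from h import *
go([445,lane(445),29],[580,lane(580),29])
i=ctrl.get_image("top");j=ctrl.get_image("scene")
cv2.imwrite("pics/c3.png",np.hstack([cv2.resize(i["frame"][120:300,160:350,::-1],(400,380)),cv2.resize(j["frame"][120:240,170:310,::-1],(400,380))]))
E
```

```text
clock: 3.75
eef_pos: [420.1, 8.3, 28.8]
tool_rot: [3.053, -0.001, 1.479]
force: [0.2, -0.4, 0.5]
width: 17.2
t 3.75 [420.1   8.3  28.8] F [ 0.2 -0.4  0.5] w 17.2
[445, np.float64(5.095096696702544), 29] travel [-0.09  2.5   0.2 ] ang [ 0.  -0.   0.1]
[580, np.float64(-7.591553337954238), 29] travel [-0.12 16.01  1.39] ang [ 0.  -0.   0.1]
```

View pics/c3.png

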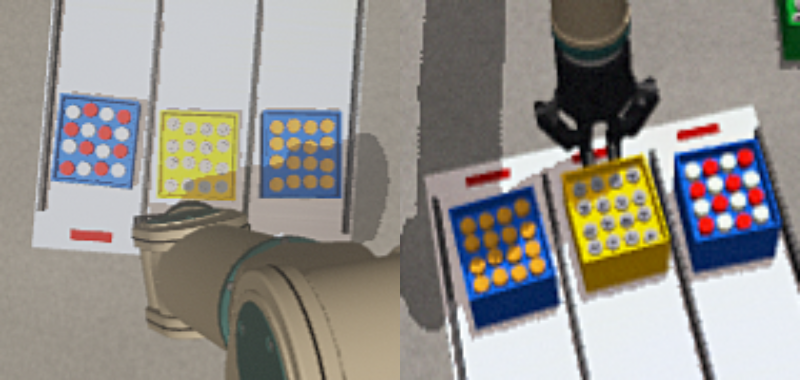

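Fingers are behind the bin, centred and clear of the blue bins. I'll start the push gently.

```bash
python3 -m creep '[{"hand":0.2,"travel":[-0.1,0.3,0],"angular":[0,0,0]},{"hand":0.2,"travel":[-0.1,0.6,0],"angular":[0,0,0]},{"hand":0.2,"travel":[-0.1,0.9,0.1],"angular":[0,0,0]},{"hand":0.2,"travel":[-0.1,1.2,0.1],"angular":[0,0,0]},{"hand":0.2,"travel":[-0.1,1.5,0.1],"angular":[0,0,0]},{"hand":0.2,"travel":[-0.1,1.8,0.2],"angular":[0,0,0]},{"hand":0.2,"travel":[-0.1,2.1,0.2],"angular":[0,0,0]},{"hand":0.2,"travel":[-0.1,2.4,0.2],"angular":[0,0,0]},{"hand":0.2,"travel":[-0.1,2.7,0.2],"angular":[0,0,0]},{"hand":0.2,"travel":[-0.1,3,0.3],"angular":[0,0,0]},{"hand":0.2,"travel":[-0.1,3.4,0.3],"angular":[0,0,0]},{"hand":0.2,"travel":[-0.1,3.8,0.3],"angular":[0,0,0]},{"hand":0.2,"travel":[-0.1,4.2,0.4],"angular":[0,0,0]},{"hand":0.2,"travel":[-0.1,4.6,0.4],"angular":[0,0,0]},{"hand":0.2,"travel":[-0.1,5,0.4],"angular":[0,0,0]}]'
python3 - <<'E'
from h import *
go([580,lane(580),29])
i=ctrl.get_image("top");j=ctrl.get_image("scene")
print(bin_(i,(225,110,285,225)))
r=bin_(i,(225,110,285,225))[0];print("lane y",lane(r[0][0]))
cv2.imwrite("pics/c4.png",np.hstack([cv2.resize(i["frame"][90:270,160:350,::-1],(400,380)),cv2.resize(j["frame"][120:240,170:310,::-1],(400,380))]))
E
```

```text
clock: 5.35
eef_pos: [469.4, 2.4, 28.6]
tool_rot: [3.056, 0.0, 1.48]
force: [-2.7, 0.7, -1.8]
width: 17.3
t 5.35 [469.4   2.4  28.6] F [-2.7  0.7 -1.8] w 17.3
[580, np.float64(-7.591553337954238), 29] travel [1.000e-02 1.106e+01 9.100e-01] ang [-0.1 -0.   0.2]
(((537.450927734375, -5.133354187011719), (87.91804504394531, 84.2948226928711), 84.65483093261719), (237, 158, 39, 38))
lane y -3.592996381411236
```

View pics/c4.png

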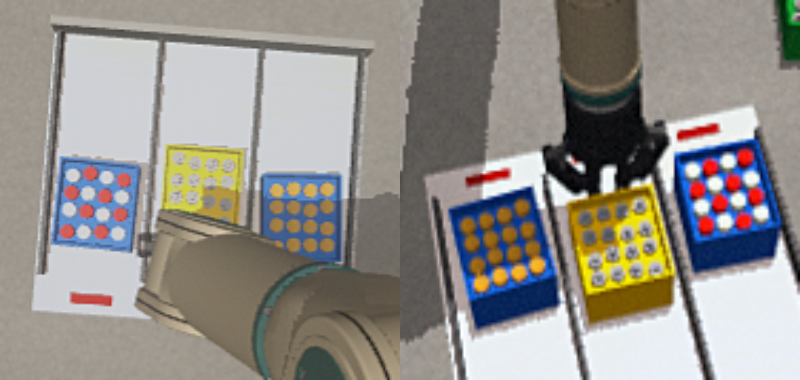

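The bin is now square (measured -0.093 against the tray's -0.094) and tracking the lane, with about 130 mm to go. I'll continue at 80 mm/s or less, then creep.

```bash
python3 -m creep '[{"hand":0.2,"travel":[0,0.4,0],"angular":[0,0,0]},{"hand":0.2,"travel":[0,0.9,0.1],"angular":[0,0,0.1]},{"hand":0.2,"travel":[0,1.5,0.1],"angular":[0,0,0.2]},{"hand":0.2,"travel":[0,2.2,0.2],"angular":[0,0,0.2]},{"hand":0.2,"travel":[0,3,0.3],"angular":[0,0,0.2]},{"hand":0.2,"travel":[0,3.7,0.3],"angular":[0,0,0.2]},{"hand":0.2,"travel":[0,4.4,0.4],"angular":[0,0,0.2]},{"hand":0.2,"travel":[0,5.1,0.4],"angular":[0,0,0.2]},{"hand":0.2,"travel":[0,5.8,0.5],"angular":[0,0,0.2]},{"hand":0.2,"travel":[0,6.5,0.5],"angular":[0,0,0.2]},{"hand":0.2,"travel":[0,7.2,0.6],"angular":[0,0,0.2]},{"hand":0.2,"travel":[0,7.9,0.7],"angular":[0,0,0.2]},{"hand":0.2,"travel":[0,8.6,0.7],"angular":[0,0,0.2]},{"hand":0.2,"travel":[0,9.2,0.8],"angular":[0,0,0.2]},{"hand":0.2,"travel":[0,9.8,0.8],"angular":[0,0,0.2]},{"hand":0.2,"travel":[0,10.3,0.9],"angular":[0,0,0.2]},{"hand":0.2,"travel":[0,10.7,0.9],"angular":[0,0,0.2]},{"hand":0.2,"travel":[0,11,0.9],"angular":[0,0,0.2]}]'
python3 - <<'E'
from h import *
go([600,lane(600),29])
i=ctrl.get_image("top");j=ctrl.get_image("scene")
r=bin_(i,(225,95,285,225))[0];print(r,"lane y",lane(r[0][0]))
cv2.imwrite("pics/c5.png",np.hstack([cv2.resize(i["frame"][90:270,160:350,::-1],(400,380)),cv2.resize(j["frame"][150:290,180:330,::-1],(400,380))]))
E
```

```text
clock: 7.25
eef_pos: [581.1, -7.8, 29.2]
tool_rot: [3.054, -0.001, 1.475]
force: [-2.0, 0.5, -2.1]
width: 17.0
t 7.25 [581.1  -7.8  29.2] F [-2.   0.5 -2.1] w 17.0
[600, np.float64(-9.471057046792279), 29] travel [0.01 1.89 0.19] ang [ 0.  -0.  -0.1]
((657.5650634765625, -16.130779266357422), (88.53473663330078, 66.74369049072266), 84.64430236816406) lane y -14.880744561977105
```

View pics/c5.png

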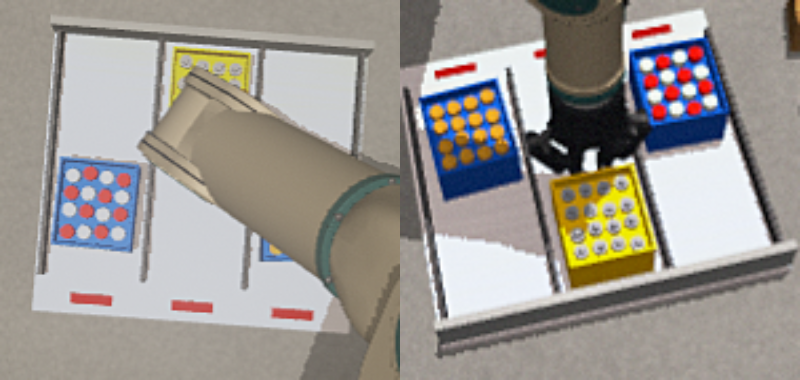

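Bin straight, front at x≈691, with about 17–19 mm left. I'll creep in and watch the force.

```bash
python3 -m creep '[{"hand":0.2,"travel":[0,0.3,0],"angular":[0,0,0]},{"hand":0.2,"travel":[0,0.6,0.1],"angular":[0,0,0]},{"hand":0.2,"travel":[0,0.9,0.1],"angular":[0,0,0]},{"hand":0.2,"travel":[0,1.1,0.1],"angular":[0,0,0]},{"hand":0.2,"travel":[0,1.3,0.1],"angular":[0,0,0]},{"hand":0.2,"travel":[0,1.4,0.1],"angular":[0,0,0]}]'
python3 -m creep '[{"hand":0.2,"travel":[0,0.2,0],"angular":[0,0,0]},{"hand":0.2,"travel":[0,0.3,0],"angular":[0,0,0]}]'
```

```text
clock: 7.95
eef_pos: [595.8, -9.2, 29.6]
tool_rot: [3.053, -0.001, 1.475]
force: [-2.7, -0.0, -1.9]
width: 17.1
clock: 8.15
eef_pos: [599.0, -9.6, 29.8]
tool_rot: [3.053, -0.001, 1.475]
force: [-3.1, -0.5, -1.9]
width: 17.0
```

```bash
for k in 1 2 3; do python3 -c "print(0)" >/dev/null; done; python3 -m creep '[{"hand":0.2,"travel":[0,0.1,0],"angular":[0,0,0]},{"hand":0.2,"travel":[0,0.2,0],"angular":[0,0,0]}]'
python3 - <<'E'
from h import *
i=ctrl.get_image("top");j=ctrl.get_image("scene")
r=bin_(i,(225,90,285,225))[0];print(r)
cv2.imwrite("pics/c6.png",np.hstack([cv2.resize(i["frame"][90:150,220:300,::-1],(400,300)),cv2.resize(j["frame"][200:260,215:295,::-1],(400,300))]))
E
```

```text
clock: 8.35
eef_pos: [599.2, -9.7, 29.7]
tool_rot: [3.056, -0.0, 1.475]
force: [-8.5, 0.4, 2.5]
width: 17.0
((682.3487548828125, -18.242637634277344), (91.9033432006836, 56.06106948852539), 89.00486755371094)
```

View pics/c6.png

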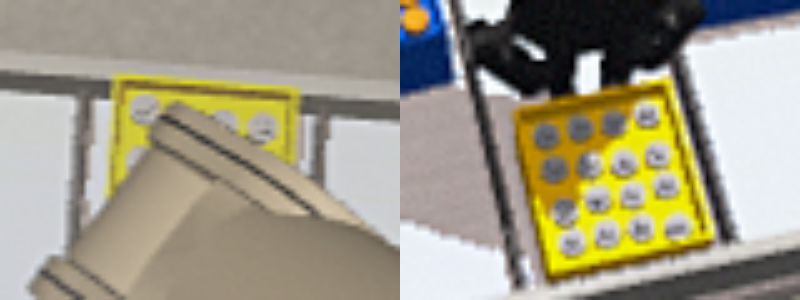

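The tool stalled (0.2 mm moved for 2 mm commanded) and the force rose from 3 to 8.5 N, so the bin is on the stop. One more 2 mm press will confirm it.

```bash
python3 -m creep '[{"hand":0.2,"travel":[0,0.1,0],"angular":[0,0,0]},{"hand":0.2,"travel":[0,0.2,0],"angular":[0,0,0]},{"hand":0.2,"travel":[0,0.3,0],"angular":[0,0,0]}]'
```

```text
clock: 8.75
eef_pos: [599.2, -9.7, 29.7]
tool_rot: [3.061, 0.001, 1.475]
force: [-11.2, 1.8, 5.2]
width: 17.1
```

Seated: no movement at 11 N. I'll back off along the lane, then lift.

```bash
python3 -m creep '[{"hand":0.2,"travel":[0,-0.5,0],"angular":[0,0,0]},{"hand":0.2,"travel":[0,-1.2,-0.1],"angular":[0,0,0]},{"hand":0.2,"travel":[0,-2.2,-0.2],"angular":[0,0,0]},{"hand":0.2,"travel":[0,-3,-0.3],"angular":[0,0,0]},{"hand":0.2,"travel":[0,-3.5,-1],"angular":[0,0,0]},{"hand":0.2,"travel":[0,-3.5,-3],"angular":[0,0,0]},{"hand":0.2,"travel":[0,-3.5,-6],"angular":[0,0,0]},{"hand":0.2,"travel":[0,-3.5,-10],"angular":[0,0,0]},{"hand":0.2,"travel":[0,-6,-14],"angular":[0,0,0]},{"hand":0.2,"travel":[0,-10,-16],"angular":[0,0,0]},{"hand":0.2,"travel":[0,-14,-16],"angular":[0,0,0]},{"hand":0.2,"travel":[0,-18,-16],"angular":[0,0,0]},{"hand":0.2,"travel":[0,-18,-16],"angular":[0,0,0]}]'
python3 - <<'E'
from h import *
i=ctrl.get_image("top");j=ctrl.get_image("scene")
r=bin_(i,(225,90,285,225))[0];print(r,lane(r[0][0]))
for n in("top","scene"):
  for t in("yellow_bin","back_stop","blue_bin_a","carton","jar"): print(n,t,[(round(d["confidence"],2),np.round(d["at"],1).tolist()) for d in ctrl.spot_point(n,t)])
go()
cv2.imwrite("pics/c7.png",np.hstack([cv2.resize(i["frame"][90:270,160:350,::-1],(400,380)),cv2.resize(j["frame"][120:290,170:340,::-1],(400,380))]))
E
```

```text
clock: 10.05
eef_pos: [401.2, 7.6, 174.5]
tool_rot: [3.066, 0.006, 1.478]
force: [0.2, -0.6, 0.1]
width: 17.2
((655.5057373046875, -15.538654327392578), (90.28038024902344, 107.79861450195312), 84.66497802734375) -14.68721900308979
top yellow_bin [(0.84, [656.8, -16.1, 11.2]), (0.77, [637.2, -326.0, 3.1]), (0.71, [314.2, 321.6, -1.7])]
top back_stop [(0.68, [714.9, -21.5, 57.6]), (0.17, [413.3, -352.2, 1.4])]
top blue_bin_a [(0.6, [517.8, 115.7, 11.6]), (0.56, [492.9, -119.2, 6.8])]
top carton [(0.77, [457.7, 316.2, 2.2])]
top jar [(0.77, [413.1, -355.5, 2.7])]
scene yellow_bin [(0.89, [316.1, 318.7, 0.9]), (0.77, [636.9, -324.8, -3.0]), (0.73, [659.4, -14.5, 14.8]), (0.72, [547.8, -185.4, 12.4]), (0.57, [601.6, 306.3, -0.4])]
scene back_stop [(0.62, [710.0, -22.3, 56.3])]
scene blue_bin_a [(0.89, [512.9, 119.4, 13.1]), (0.82, [495.1, -119.6, 10.3])]
scene carton [(0.86, [454.7, 317.2, -0.6])]
scene jar []
t 10.65 [408.    8.9 174.6] F [-0.7 -0.3  0.4] w 17.1
```

View pics/c7.png

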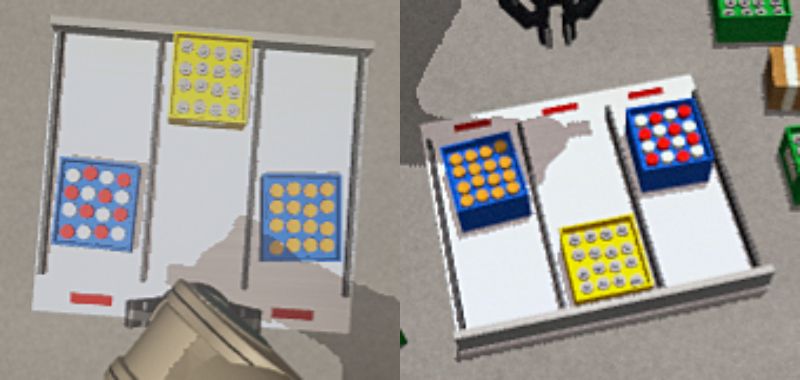

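The bin is square and flush on the stop, its front edge at x≈709 against the stop face at about 710. The blue bins have not moved.

```bash
python3 -c "
from cell import ctrl
print(ctrl.finish_job())"
```

```text
the job is handed in; nothing more can be done
None
```

I pushed the yellow bin down the middle lane until it was home on the back stop, then backed the arm off, lifted clear and handed the job in. No verdict was reported.

- **How:** I used two narrowly spread fingertips low on the bin's rear face, commanded at no more than 80 mm/s, and crept in over the last few millimetres.
- **Seating:** At the end the tool stopped moving, and the measured push rose from about 3 N to 11 N.
- **Position:** In the last picture the bin's front edge is at x≈709 mm. My estimate of the stop face is about 710 mm, but the networks gave 710 to 715 mm, so that check is only good to a few millimetres.
- **Squareness:** The bin's yaw measured -0.093 rad against the tray's -0.094, and it sits within about 1 mm of the lane centre.
- **Rails:** The only forces measured were the push itself and the press on the stop. The pictures show a clear gap to both rails.
- **Other things:** The blue bins measured where they were to within about 4 mm, which is the detector's own error. I took no starting position for the carton or the jar. The arm was never brought low near either. The jar was missed by the detector in the last scene picture but found in the top one.

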